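# Pack a cart caster set into its divided carton

### The job

Pack the cart caster set into the open carton: the two swivel casters with a brake pedal go into the square pockets and the two small fixed casters into the oblong pockets, one to a pocket, set down (not dropped) wheel up with the mounting plate flat on the pocket's floor. Leave the swivel caster without a pedal and the larger, taller fixed caster standing where they are.

Things in the scene. Friction and masses are not known exactly. Their poses are not given: they have to be found in the camera images.
- brake_1_mid (a point): Swivel caster WITH brake pedal (two alike), locked, 0.18 kg, upside down on its plate, wheel up. Plate 64 x 64 x 4 mm, height 70, wheel dia. 50. Point: over the plate centre, 35 mm above its underside. z up; x to the overhanging side. Axle along y, 16 mm along x, 45 above underside; grip the fork there, 45-55 high, closing along y, 27 mm wide. Steel pedal 26 wide reaches 54 mm along x.
- brake_2_mid (a point): Swivel caster WITH brake pedal (two alike), locked, 0.18 kg, upside down on its plate, wheel up. Plate 64 x 64 x 4 mm, height 70, wheel dia. 50. Point: over the plate centre, 35 mm above its underside. z up; x to the overhanging side. Axle along y, 16 mm along x, 45 above underside; grip the fork there, 45-55 high, closing along y, 27 mm wide. Steel pedal 26 wide reaches 54 mm along x.
- fixed_1_mid (a point): Small FIXED caster (two alike), 0.15 kg, upside down on its plate, wheel up. Plate 76 (x) x 44 (y) x 4 mm, no swivel race, height 70, wheel dia. 50, centred. Point: over the plate centre, 35 mm above its underside. z up; x along the plate's long side. Axle along y, 45 above underside; grip the fork there, 45-55 high, closing along y, 27 mm wide.
- fixed_2_mid (a point): Small FIXED caster (two alike), 0.15 kg, upside down on its plate, wheel up. Plate 76 (x) x 44 (y) x 4 mm, no swivel race, height 70, wheel dia. 50, centred. Point: over the plate centre, 35 mm above its underside. z up; x along the plate's long side. Axle along y, 45 above underside; grip the fork there, 45-55 high, closing along y, 27 mm wide.
- nobrake_mid (a point): Look-alike to be left: swivel caster WITHOUT a brake pedal, else as the braked ones: height 70 mm, plate 64 x 64, wheel dia. 50 reaching 41 mm along x. Point: over the plate centre, 35 mm above its underside.
- tall_mid (a point): Look-alike to be left: LARGER fixed caster, height 90 mm, wheel dia. 65, plate 90 (x) x 56 (y), else as the small fixed ones. Point: over the plate centre, 45 mm above its underside.
- square_1: White insert, 120 x 120 x 20 mm, fixed, one of four in the open cardboard carton (258 x 258 mm, rim 30 above bench). Origin: centre of its underside, 5 mm above bench; z up. Pocket centred, 14 deep, floor 6 above origin, SQUARE, 82 x 82 mm, sides along x and y: for a braked swivel caster, facing any of the four ways.
- square_2: White insert, 120 x 120 x 20 mm, fixed, one of four in the open cardboard carton (258 x 258 mm, rim 30 above bench). Origin: centre of its underside, 5 mm above bench; z up. Pocket centred, 14 deep, floor 6 above origin, SQUARE, 82 x 82 mm, sides along x and y: for a braked swivel caster, facing any of the four ways.
- oblong_1: White insert, 120 x 120 x 20 mm, fixed, one of four in the open cardboard carton (258 x 258 mm, rim 30 above bench). Origin: centre of its underside, 5 mm above bench; z up. Pocket centred, 14 deep, floor 6 above origin, OBLONG, 94 along x by 60 along y: for a small fixed caster, either way round.
- oblong_2: White insert, 120 x 120 x 20 mm, fixed, one of four in the open cardboard carton (258 x 258 mm, rim 30 above bench). Origin: centre of its underside, 5 mm above bench; z up. Pocket centred, 14 deep, floor 6 above origin, OBLONG, 94 along x by 60 along y: for a small fixed caster, either way round.
Mind the look-alikes: they are no part of the job. Leave any red or yellow look-alike of the part that bears fixed_2_mid alone.

How it is judged:
At the end, for the whole second after the job is handed in: One braked swivel caster in each square pocket, one small fixed caster in each oblong one: plate within 5 mm of the pocket floor, centred within 16 mm, upright within 0.12 rad, at rest. The swivel without brake and the taller fixed caster upright within 40 mm of their start (((horizontal distance between brake_1_mid and square_1 below 0.016 m and z of brake_1_mid in the frame of square_1 below 0.046 m and angle between brake_1_mid's own z axis and vertical below 0.12 rad and linear speed of brake_1 below 0.02 m/s) or (horizontal distance between brake_2_mid and square_1 below 0.016 m and z of brake_2_mid in the frame of square_1 below 0.046 m and angle between brake_2_mid's own z axis and vertical below 0.12 rad and linear speed of brake_2 below 0.02 m/s)) and ((horizontal distance between brake_1_mid and square_2 below 0.016 m and z of brake_1_mid in the frame of square_2 below 0.046 m and angle between brake_1_mid's own z axis and vertical below 0.12 rad and linear speed of brake_1 below 0.02 m/s) or (horizontal distance between brake_2_mid and square_2 below 0.016 m and z of brake_2_mid in the frame of square_2 below 0.046 m and angle between brake_2_mid's own z axis and vertical below 0.12 rad and linear speed of brake_2 below 0.02 m/s)) and ((horizontal distance between fixed_1_mid and oblong_1 below 0.016 m and z of fixed_1_mid in the frame of oblong_1 below 0.046 m and angle between fixed_1_mid's own z axis and vertical below 0.12 rad and linear speed of fixed_1 below 0.02 m/s) or (horizontal distance between fixed_2_mid and oblong_1 below 0.016 m and z of fixed_2_mid in the frame of oblong_1 below 0.046 m and angle between fixed_2_mid's own z axis and vertical below 0.12 rad and linear speed of fixed_2 below 0.02 m/s)) and ((horizontal distance between fixed_1_mid and oblong_2 below 0.016 m and z of fixed_1_mid in the frame of oblong_2 below 0.046 m and angle between fixed_1_mid's own z axis and vertical below 0.12 rad and linear speed of fixed_1 below 0.02 m/s) or (horizontal distance between fixed_2_mid and oblong_2 below 0.016 m and z of fixed_2_mid in the frame of oblong_2 below 0.046 m and angle between fixed_2_mid's own z axis and vertical below 0.12 rad and linear speed of fixed_2 below 0.02 m/s)) and distance of each of nobrake_mid, tall_mid from where it was at the start of the episode below 0.04 m and angle between each of nobrake_mid, tall_mid's own z axis and vertical below 0.12 rad); the robot touches nothing.
It fails at once if a look-alike caster is moved more than 40 mm (distance of any of nobrake_mid, tall_mid from where it was at the start of the episode above 0.04 m).
It fails at once if a caster is dropped or thrown: faster than 0.75 m/s while no finger touches it ((contact force between brake_1 and the fingers below 0.01 N and linear speed of brake_1 above 0.75 m/s) or (contact force between brake_2 and the fingers below 0.01 N and linear speed of brake_2 above 0.75 m/s) or (contact force between fixed_1 and the fingers below 0.01 N and linear speed of fixed_1 above 0.75 m/s) or (contact force between fixed_2 and the fingers below 0.01 N and linear speed of fixed_2 above 0.75 m/s)).
It also fails if it takes over 120 s, if anything falls off the work surface, if the arm or the gripper's body presses on something with over 40 N, if the wrist force passes 120 N, or if a joint passes its speed limit or range.

### The arm

A 7-joint arm with a two-finger parallel gripper is mounted at the origin on the work surface. World frame = base frame: x ahead of the robot, y to its left, z up, the work surface at z = 0. Lengths are in m, angles in rad, forces in N, time in s.
With the tool pointing down it reaches from about 0.425 to 0.875 m from the base axis. Payload 4.7 kg.
Tool frame: the origin (TCP) lies at the very end of the fingers, on their centre line; the grasp point (between the pads) lies 19 mm behind it; y points along the fingers, x is the direction in which the jaws open and shut, and the axes are right-handed (so a half turn about y gives the same grasp; the last joint's range is limited). The gripper opens to 87 mm and grips with 3 to 60 N. Pads are 19 mm wide; open, the fingers measure 117 mm over their backs; the gripper's body (75 mm by 190 mm) begins 51 mm behind the grasp point.
Start: joints at [0.014, 0.321, -0.07, 1.45, 0.023, 1.371, -0.057], TCP at [0.65, -0, 0.223] pointing down, gripper open.
Joint ranges: [-2.86, 2.86], [-0.3, 2.09], [-1.38, 1.24], [0.06, 2.45], [-1.56, 4.7], [0.09, 2.05], [-2.69, 2.69]. Speed limits (rad/s): [2.57, 2.57, 3.14, 3.14, 3.14, 3.14, 3.14].

### API

Orientations are given as a unit quaternion [w, x, y, z].
In Python, from cell import r gives the robot as it stands.
- The arm moves only by the shell command python3 -m handwheel 'ROWS' [FORCE]. ROWS is JSON, a list of rows, each an object with "delta_pos": the shift along the tool's x, y, z in cm, a list of three; "spin": the turn about the tool's y in rad; "fingers": the opening, from -1 (shut) to 1 (fully open). In form: [{"delta_pos": [tx, ty, tz], "spin": spin, "fingers": fingers}, ...]. A call has 1 to 12 rows; each row is the pose to reach, as a shift and turn from the pose commanded when the call began, along the tool's axes at that moment; what a row does not reach only later rows make up. A row lasts 1/10 s, in which the tool goes at most 50 mm and 8.59 degrees, less where a joint would pass 70% of its speed; a pose out of reach is approached as far as the arm can. A call with a gripper value outside its range is refused whole. The fingers move at their own pace and stop on an object; FORCE is the grip in N (left out, the last holds). Time passes only in rows, so rows that repeat a pose let the fingers close. It gives the time, the measured TCP pose, the force and the opening at its end, in the units of the state.
- r.sense(): the state, without advancing time (a new reading comes with each control period).
- r.get_image(name): name is "scene" or "side" or "wrist"; returns the picture (400x640x3 uint8, red, green, blue); there is no depth.
- r.camera_params(name): a dict with "camera_matrix" (3x3 intrinsics, pixels), "R" (3x3) and "t" (3): a world point X has camera coordinates R X + t. Camera axes: x right, y down, z forward; pixel columns grow to the right and rows downward; lengths in m; the calibration is good to about 2 mm. The wrist camera is an equidistant fisheye: a pixel r from the principal point sees the ray r / f radians off the axis. A picture is of the moment at which its call begins: read the wrist's pose just before it. camera_params takes no time and is no camera call; for the wrist camera it gives the pose at the moment of the call.
- r.job_done(): hands the job in, once; it reports no verdict.
The state is a dict: "time_s": time; "joints": joint angles; "joint_velocities": joint speeds; "tau": joint torques, N m; "tcp_pos": TCP position; "tcp_rot": TCP orientation; "ft_force": force on the tool from outside, world axes, zero at the start; "torque": the same for the moment, N m; "opening": finger opening in m.
Only numpy, scipy, OpenCV 4.12 (cv2) and the standard library are available. Lean on these libraries where they do the work, as an engineer would, in place of code of your own. Each camera call takes 0.05 s, during which the arm holds its last target.

## Working session

There is one attempt and no reset: what is moved stays moved. The work goes in short steps, Python scripts to look and compute and a shell command to move; the robot and the scene stay as the last step left them, time stands still between calls to the robot, and variables do not carry over. Pictures are saved under pics/ and viewed, and the job is handed in when it is done.

```bash
ls; mkdir -p pics; python3 - <<'E'
from cell import r
import cv2,numpy as np
print(r.sense())
for n in ["scene","side","wrist"]:
    p=r.camera_params(n); print(n,p)
    im=r.get_image(n); cv2.imwrite(f"pics/{n}0.png",im[:,:,::-1])
E
```

```text
pics
{'time_s': 0.0, 'joints': array([ 0.01411321,  0.32181825, -0.07007825,  1.45168141,  0.02259783,
        1.37078011, -0.05689641]), 'joint_velocities': array([-1.63671253e-03,  6.29847047e-06, -9.38305203e-04, -2.28026434e-03,
        5.06717045e-04, -7.37058402e-04, -8.91267121e-04]), 'tau': array([-2.58547143e-04, -4.91284704e+01, -4.03903294e-01, -3.12526345e+01,
       -6.40594075e-02,  4.37659642e-02,  1.61017233e-04]), 'tcp_pos': array([ 6.49448517e-01, -6.17340396e-05,  2.21461319e-01]), 'tcp_rot': array([-7.07071855e-01,  7.07141069e-01, -6.65826640e-04, -6.76083794e-04]), 'ft_force': array([0.35659761, 0.01803105, 0.19511233]), 'torque': array([-0.03756005, -0.01905729, -0.00982711]), 'opening': 0.08706004688215095}
scene {'camera_matrix': array([[401.08632436,   0.        , 319.49784597],
       [  0.        , 401.08632436, 200.31766751],
       [  0.        ,   0.        ,   1.        ]]), 'R': array([[ 9.16376983e-02,  9.95792178e-01,  6.85440171e-04],
       [ 7.70411933e-01, -7.04609405e-02, -6.33640836e-01],
       [-6.30926292e-01,  5.85934590e-02, -7.73627056e-
[... 157 characters left out ...]
56.66402328, 199.22675501],
       [  0.        ,   0.        ,   1.        ]]), 'R': array([[-0.96268456, -0.26981567,  0.02092686],
       [-0.19984575,  0.65663084, -0.72725347],
       [ 0.18248317, -0.70429784, -0.68604989]]), 't': array([0.50358765, 0.11774838, 0.98979487])}
wrist {'camera_matrix': array([[309.70691629,   0.        , 318.4973186 ],
       [  0.        , 309.70691629, 195.75620873],
       [  0.        ,   0.        ,   1.        ]]), 'R': array([[ 9.99998583e-01, -4.73732877e-04, -1.61537118e-03],
       [ 2.94088984e-05, -9.54523814e-01,  2.98134680e-01],
       [-1.68314646e-03, -2.98134305e-01, -9.54522448e-01]]), 't': array([-0.64918108, -0.03625171,  0.39268752])}
```

View pics/scene0.png

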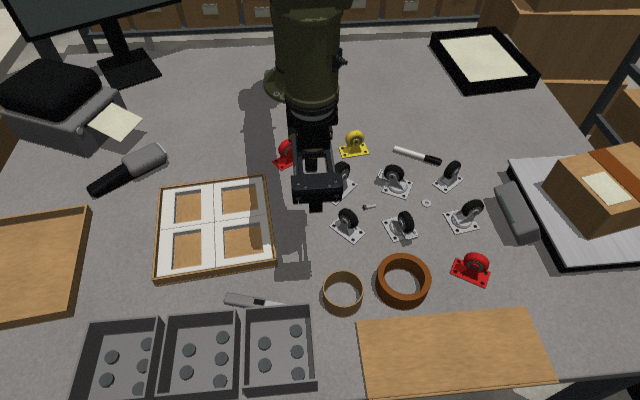

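View pics/side0.png

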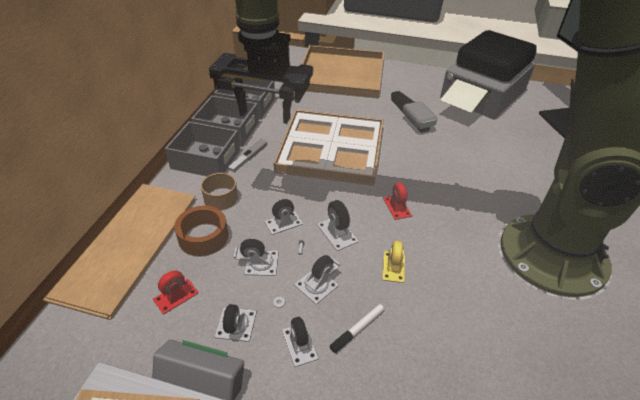

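View pics/wrist0.png

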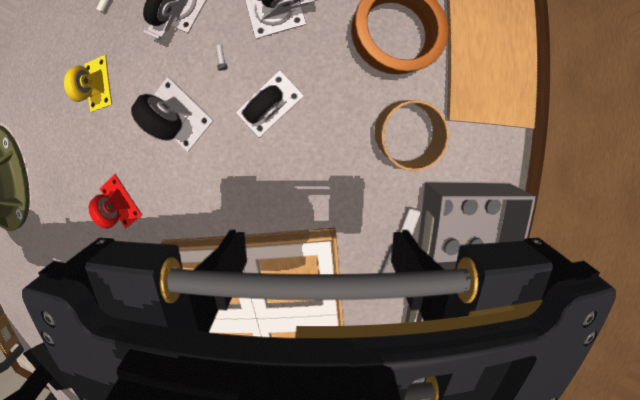

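Six grey casters sit in the cluster right of the carton, with red and yellow look-alikes around them. I'll crop in closer.

```bash
python3 - <<'E'
import cv2,numpy as np
a=cv2.imread("pics/scene0.png")[120:260,270:500]
b=cv2.imread("pics/side0.png")[180:375,200:430]
cv2.imwrite("pics/c1.png",cv2.resize(a,None,fx=3.4,fy=3.4,interpolation=cv2.INTER_CUBIC))
cv2.imwrite("pics/c2.png",cv2.resize(b,None,fx=3,fy=3,interpolation=cv2.INTER_CUBIC))
E
```

```text
(no output)
```

View pics/c1.png

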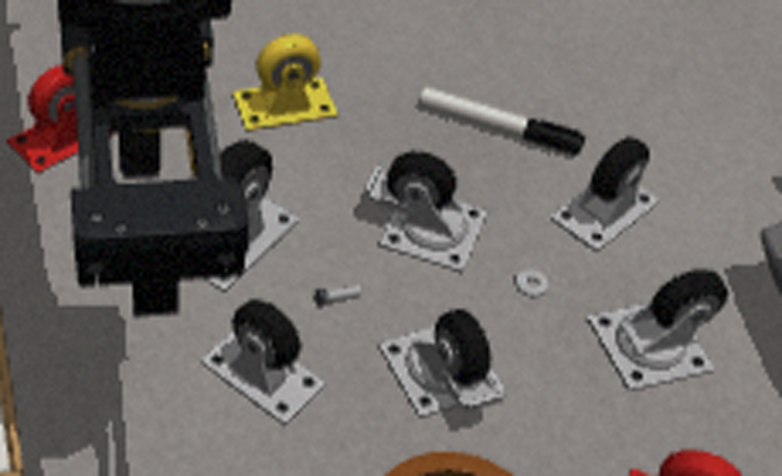

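View pics/c2.png

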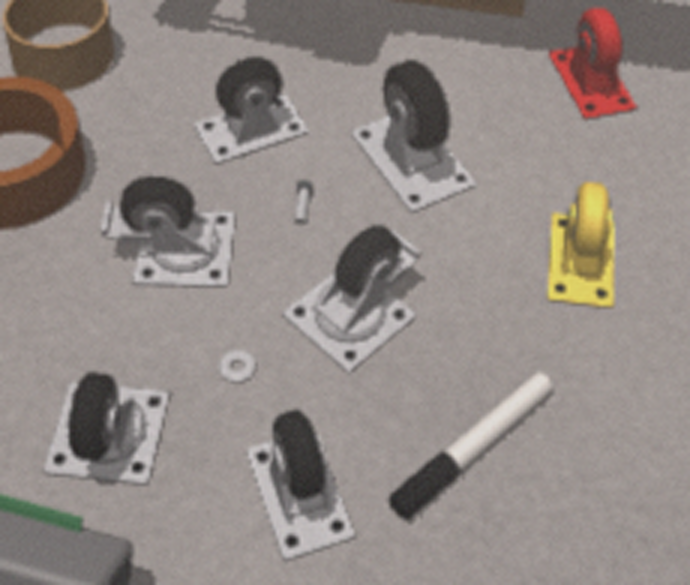

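```bash
python3 - <<'E'
import cv2,numpy as np
a=cv2.imread("pics/scene0.png")[170:290,145:285]
b=cv2.imread("pics/side0.png")[100:190,265:395]
cv2.imwrite("pics/d1.png",cv2.resize(a,None,fx=5,fy=5,interpolation=cv2.INTER_CUBIC))
cv2.imwrite("pics/d2.png",cv2.resize(b,None,fx=6,fy=6,interpolation=cv2.INTER_CUBIC))
E
```

```text
(no output)
```

View pics/d1.png

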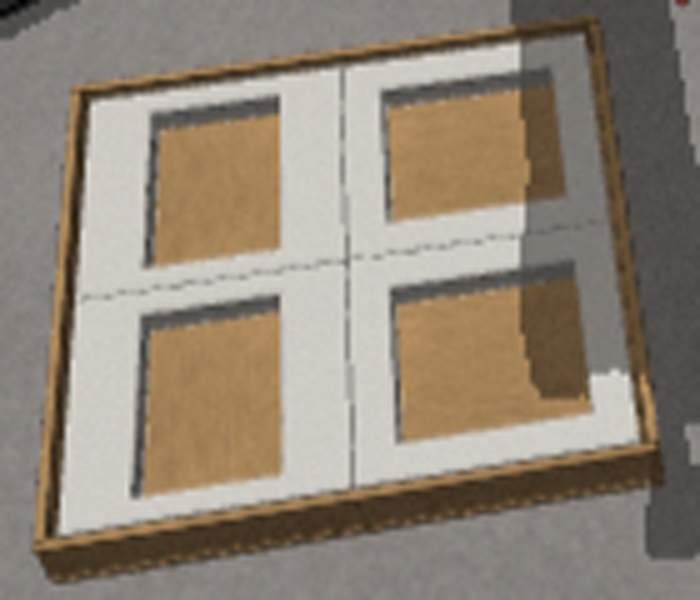

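View pics/d2.png

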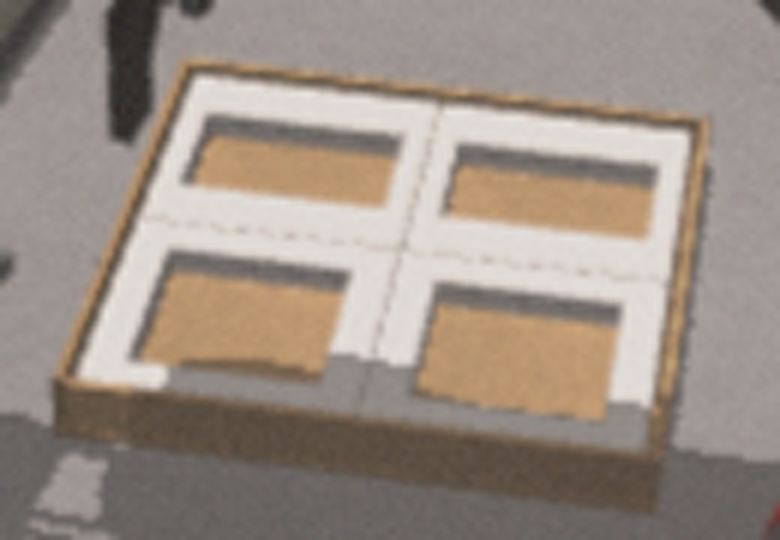

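```bash
cat > h.py <<'E'
import numpy as np, cv2
from cell import r
def ray(name,uv):
    p=r.camera_params(name);K=p["camera_matrix"];R=np.array(p["R"]);t=np.array(p["t"])
    x=np.array([(uv[0]-K[0,2])/K[0,0],(uv[1]-K[1,2])/K[1,1]])
    if name=="wrist":
        th=np.linalg.norm(x); d=np.array([*(x/th*np.sin(th)),np.cos(th)])
    else: d=np.array([*x,1.])
    return -R.T@t, R.T@d
def onz(name,uv,z):
    o,d=ray(name,uv); return (o+d*(z-o[2])/d[2])[:2]
def crop(uv,f,off): return ((uv[0]+.5)/f-.5+off[0],(uv[1]+.5)/f-.5+off[1])
def rect(name,pts,z,f=1,off=(0,0)):
    P=np.array([onz(name,crop(q,f,off),z) for q in pts])
    e=np.linalg.norm(np.roll(P,-1,0)-P,axis=1)*1000
    a=[np.degrees(np.arctan2(*(np.roll(P,-1,0)-P)[i][::-1]))%90 for i in range(len(P))]
    return (P.mean(0)*1000).round(1),e.round(0),np.round(a,1)
E
python3 - <<'E'
from h import *
d1=dict(f=5,off=(145,170)); d2=dict(f=6,off=(265,100))
c1=dict(f=3.4,off=(270,120)); c2=dict(f=3,off=(200,180))
print("rim",rect("scene",[(75,88),(598,20),(660,452),(38,548)],.03,**d1),rect("side",[(185,62),(708,118),(662,455),(60,385)],.03,**d2))
print("seam",onz("scene",crop((349,258),**d1),.025),onz("side",crop((403,248),**d2),.025))
for n,q in dict(UL=[(150,105),(281,95),(281,248),(147,268)],UR=[(382,92),(552,68),(566,197),(388,222)],LL=[(140,318),(281,296),(283,475),(133,497)],LR=[(390,290),(575,262),(592,410),(400,442)]).items():print(n,rect("scene",q,.025,**d1))
S=dict(brA=[(382,172),(486,210),(461,270),(380,241)],brB=[(380,346),(468,318),(503,395),(424,418)],nob=[(588,318),(672,296),(714,370),(632,389)],
 fxA=[(233,331),(323,381),(284,422),(203,360)],fxB=[(552,216),(618,165),(660,200),(598,250)],tall=[(297,218),(225,287)])
T=dict(brA=[(285,313),(345,265),(414,317),(350,370)],brB=[(138,225),(235,213),(230,286),(136,283)],nob=[(73,380),(170,390),(150,482),(45,472)],
 fxA=[(195,125),(285,95),(307,130),(219,160)],fxB=[(248,450),(307,437),(354,537),(289,558)],tall=[(352,132),(400,110),(475,184),(414,209)])
for k in S: print(k,*rect("scene",S[k],.004,**c1),*rect("side",T[k],.004,**c2))
# wheel centre-ish (top) points z .045
W=dict(brA=((420,178),(368,262)),brB=((462,347),(157,205)),nob=((690,300),(95,415)),fxA=((267,330),(250,90)),fxB=((620,168),(298,455)),tall=((245,175),(418,105)))
for k,(a,b) in W.items(): print(k,onz("scene",crop(a,**c1),.045).round(3),onz("side",crop(b,**c2),.045).round(3))
E
```

```text
rim (array([ 558.8, -219.9]), array([254., 254., 254., 253.]), array([5. , 5.6, 5. , 5.6])) (array([ 552.8, -219.8]), array([253., 252., 252., 253.]), array([6.4, 5.7, 6.7, 6. ]))
seam [ 0.55564323 -0.22014214] [ 0.55373756 -0.22234198]
UL (array([ 501.7, -286.6]), array([ 63.,  95.,  60., 100.]), array([0.7, 5.4, 5.7, 6.9]))
UR (array([ 492.1, -166.5]), array([83., 82., 82., 81.]), array([5.7, 5.1, 5.1, 5.5]))
LL (array([ 623.8, -275. ]), array([62., 94., 62., 92.]), array([6. , 5.9, 4.6, 6. ]))
LR (array([ 611.5, -154.8]), array([83., 80., 82., 81.]), array([5.6, 5.4, 6. , 6.4]))
brA [466.8 221.2] [84. 64. 62. 70.] [56.9 60.2 58.4 77.9] [468.5 227.9] [57. 63. 60. 62.] [61.5 63.  60.4 60.4]
brB [598.6 204.6] [69. 67. 58. 64.] [15.6  7.3 13.2 16.3] [592.  208.1] [68. 64. 64. 51.] [25.9 16.5 14.3 20.9]
nob [590.1 352.6] [67. 66. 61. 63.] [12.   6.7  9.6 11.3] [586.  352.3] [63. 64. 64. 65.] [ 9.7 10.8 10.4  9.6]
fxA [590.9  79.6] [73. 43. 73. 33.] [49.4 44.2 41.1 44.2] [586.4  82.4] [75. 41. 71. 41.] [42.4 41.7 42.1 46.1]
fxB [464.1 359.4] [80. 44. 75. 43.] [35.9 28.1 35.9 34.5] [460.9 360.7] [37. 72. 40. 74.] [30.4 39.8 35.2 37.5]
tall [484.   95.1] [86. 86.] [44.8 44.8] [464.3  78.3] [44. 92. 51. 87.] [48.8 51.2 44.2 46.5]
brA [0.459 0.212] [0.46  0.212]
brB [0.611 0.208] [0.61  0.207]
nob [0.586 0.369] [0.584 0.368]
fxA [0.586 0.083] [0.586 0.084]
fxB [0.463 0.359] [0.462 0.359]
tall [0.445 0.086] [0.464 0.063]
```

Candidates, by scene pixel:
- Braked swivels: (397,180) and (402,227). The pedal is visible at both in the crops.
- Swivel without a pedal: (465,217). Leave.
- Tall fixed caster: (343,180). Leave.
- Small fixed casters: (349,225) and (449,176). The red and yellow ones at (285,153), (353,143) and (473,265) are not part of the job.

Square pockets are the right column in the scene view, at (240,200) and (245,240). Oblong pockets are the left column. I'll start with the fixed caster at (349,225).

```bash
cat >> h.py <<'E'
def go(x,y,z,yaw):
    s=r.sense(); w,a,b,c=s["tcp_rot"]; p=s["tcp_pos"]
    xt=np.array([1-2*(b*b+c*c),2*(a*b+w*c)]); cur=np.arctan2(xt[1],xt[0])
    d=np.array([x,y])-p[:2]; 
    dx=d@[np.cos(cur),np.sin(cur)]; dz=d@[-np.sin(cur),np.cos(cur)]
    sp=-(np.radians(yaw)-cur); sp=(sp+np.pi)%(2*np.pi)-np.pi
    print("t",round(s["time_s"],2),"yaw",np.degrees(cur).round(1),"delta cm",np.round([dx*100,(p[2]-z)*100,dz*100],2),"spin",round(sp,3),"F",s["ft_force"].round(1),"op",round(s["opening"],4))
E
python3 -c "
from h import *
go(.588,.082,.13,-47)"
```

```text
t 0.15 yaw 0.0 delta cm [-6.16  9.17  8.21] spin 0.82 F [ 0.  -1.   0.4] op 0.0871
```

```bash
python3 -m handwheel '[{"delta_pos":[-6.2,9.2,8.2],"spin":0.82,"fingers":0.15},{"delta_pos":[-6.2,9.2,8.2],"spin":0.82,"fingers":0.15},{"delta_pos":[-6.2,9.2,8.2],"spin":0.82,"fingers":0.15},{"delta_pos":[-6.2,9.2,8.2],"spin":0.82,"fingers":0.15},{"delta_pos":[-6.2,9.2,8.2],"spin":0.82,"fingers":0.15},{"delta_pos":[-6.2,9.2,8.2],"spin":0.82,"fingers":0.15},{"delta_pos":[-6.2,9.2,8.2],"spin":0.82,"fingers":0.15},{"delta_pos":[-6.2,9.2,8.2],"spin":0.82,"fingers":0.15}]' 30
python3 - <<'E'
from h import *
go(.588,.082,.031,-47)
cv2.imwrite("pics/w1.png",r.get_image("wrist")[:,:,::-1])
E
```

```text
time_s: 0.95
tcp_pos: [0.5879, 0.082, 0.1304]
tcp_rot: [-0.649, 0.649, -0.281, 0.281]
ft_force: [0.7, 0.5, 0.0]
opening: 0.0504
t 0.95 yaw -46.9 delta cm [0.01 9.94 0.01] spin 0.002 F [0.7 0.5 0. ] op 0.0504
```

View pics/w1.png

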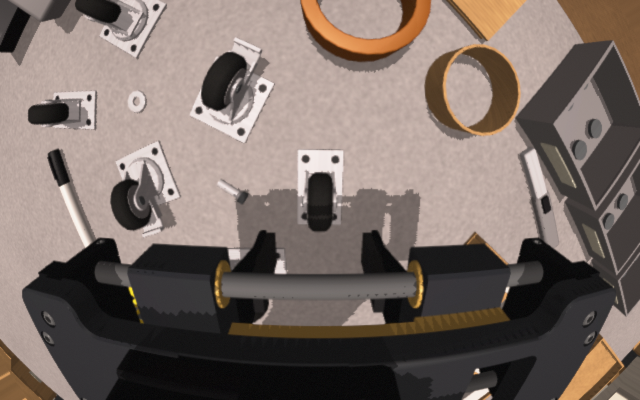

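The small fixed caster is at (320,195), square to the jaws and centred between the fingers. I'll measure the plates in this closer view before descending.

```bash
python3 - <<'E'
from h import *
cv2.imwrite("pics/w1c.png",cv2.resize(cv2.imread("pics/w1.png")[0:260,10:360],None,fx=2.25,fy=2.25,interpolation=cv2.INTER_CUBIC))
print([onz("wrist",q,.004).round(4) for q in [(298,151),(343,150)]], onz("wrist",(320,176),.068), onz("wrist",(320,229),.05))
E
```

```text
[array([0.6012, 0.1208]), array([0.6309, 0.0904])] [0.60871804 0.0997877 ] [0.57164109 0.06489667]
```

View pics/w1c.png

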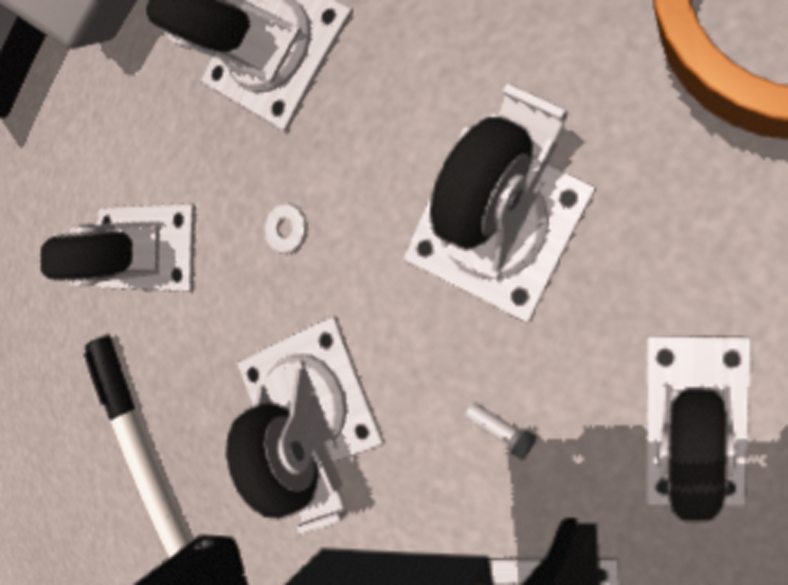

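```bash
python3 - <<'E'
from h import *
k=dict(f=2.25,off=(10,0))
for n,q in dict(brB=[(405,258),(528,320),(594,188)],brA=[(238,362),(334,318),(383,440)],fxB=[(192,205),(192,291)]).items():
    P=np.array([onz("wrist",crop(u,**k),.004) for u in q])*1000
    d=np.diff(P,axis=0); print(n,P.round(1).tolist(),((P[0]+P[-1])/2).round(1),np.linalg.norm(d,axis=1).round(1),np.degrees(np.arctan2(d[:,1],d[:,0])).round(1))
E
python3 -m handwheel '[{"delta_pos":[0,5,0],"spin":0,"fingers":0.15},{"delta_pos":[0,8,0],"spin":0,"fingers":0.15},{"delta_pos":[0,9.9,0],"spin":0,"fingers":0.15},{"delta_pos":[0,9.9,0],"spin":0,"fingers":0.15},{"delta_pos":[0,9.9,0],"spin":0,"fingers":-1},{"delta_pos":[0,9.9,0],"spin":0,"fingers":-1},{"delta_pos":[0,9.9,0],"spin":0,"fingers":-1},{"delta_pos":[0,9.9,0],"spin":0,"fingers":-1},{"delta_pos":[0,9.9,0],"spin":0,"fingers":-1}]' 30
```

```text
brB [[556.9, 225.5], [573.0, 164.9], [633.2, 180.7]] [595.  203.1] [62.7 62.2] [-75.1  14.8]
brA [[458.2, 268.6], [512.6, 236.8], [483.1, 182.9]] [470.6 225.8] [63.  61.4] [ -30.3 -118.7]
fxB [[502.0, 340.1], [467.8, 313.5]] [484.9 326.8] [43.3] [-142.1]
time_s: 1.9
tcp_pos: [0.589, 0.0821, 0.0329]
tcp_rot: [0.649, -0.648, 0.281, -0.283]
ft_force: [0.5, -0.2, 3.8]
opening: 0.0264
```

```bash
python3 -m handwheel '[{"delta_pos":[0,-3,0],"spin":0,"fingers":-1},{"delta_pos":[0,-7,0],"spin":0,"fingers":-1},{"delta_pos":[0,-10,0],"spin":0,"fingers":-1},{"delta_pos":[0,-10,0],"spin":0,"fingers":-1}]'
python3 -c "
from h import *
go(.6222,-.2748,.13,-84.4)"
```

```text
time_s: 2.3
tcp_pos: [0.5912, 0.0826, 0.1369]
tcp_rot: [0.65, -0.647, 0.279, -0.285]
ft_force: [0.3, -0.2, -1.7]
opening: 0.0265
t 2.3 yaw -47.0 delta cm [ 28.24   0.69 -22.12] spin 0.653 F [ 0.3 -0.2 -1.7] op 0.0265
```

```bash
python3 -m handwheel '[{"delta_pos":[3,0,-2.3],"spin":0.07,"fingers":-1},{"delta_pos":[6,0,-4.7],"spin":0.14,"fingers":-1},{"delta_pos":[9.2,0,-7.2],"spin":0.21,"fingers":-1},{"delta_pos":[12.4,0,-9.7],"spin":0.28,"fingers":-1},{"delta_pos":[15.6,0,-12.2],"spin":0.36,"fingers":-1},{"delta_pos":[18.8,0,-14.7],"spin":0.44,"fingers":-1},{"delta_pos":[22,0,-17.2],"spin":0.52,"fingers":-1},{"delta_pos":[25,0,-19.6],"spin":0.59,"fingers":-1},{"delta_pos":[27,0,-21.2],"spin":0.65,"fingers":-1},{"delta_pos":[28.2,0,-22.1],"spin":0.65,"fingers":-1},{"delta_pos":[28.2,0,-22.1],"spin":0.65,"fingers":-1},{"delta_pos":[28.2,0,-22.1],"spin":0.65,"fingers":-1}]'
python3 - <<'E'
from h import *
go(.6222,-.2748,.044,-84.4)
cv2.imwrite("pics/w2.png",r.get_image("wrist")[:,:,::-1])
cv2.imwrite("pics/s2.png",cv2.resize(r.get_image("side")[40:220,200:440,::-1],None,fx=3,fy=3))
E
```

```text
time_s: 3.5
tcp_pos: [0.6189, -0.273, 0.1308]
tcp_rot: [0.525, -0.525, 0.474, -0.473]
ft_force: [0.4, 0.6, -1.6]
opening: 0.027
t 3.5 yaw -84.1 delta cm [0.22 8.68 0.31] spin 0.005 F [ 0.4  0.6 -1.6] op 0.027
```

View pics/w2.png

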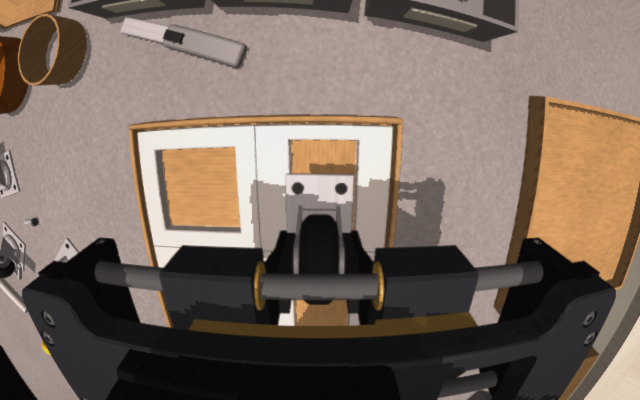

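View pics/s2.png

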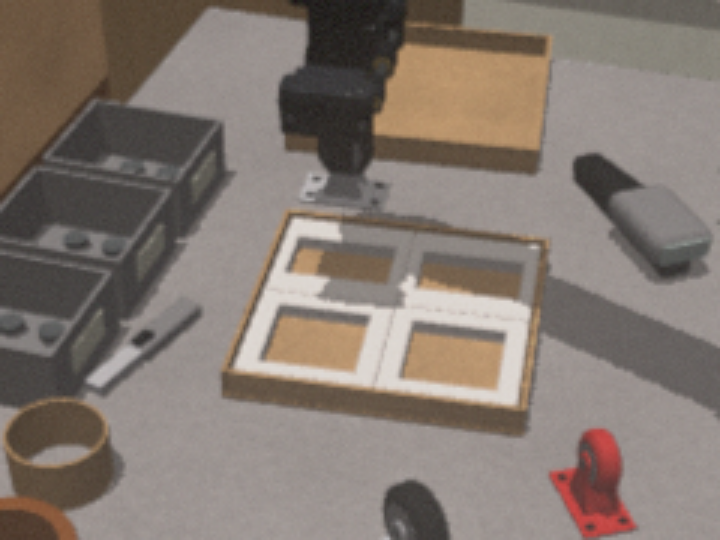

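The caster is held square over the far oblong pocket, with its plate front edge at about (318,175). I'll use this nearer wrist view to check the carton pose.

```bash
python3 - <<'E'
from h import *
P=np.array([onz("wrist",q,.03) for q in [(131,127),(401,119)]])*1000; print(P,np.linalg.norm(P[1]-P[0]))
P=np.array([onz("wrist",q,.025) for q in [(291,139),(357,139)]])*1000; m=P.mean(0);print("obl far edge",P,np.linalg.norm(P[1]-P[0]), "centre",m-47*np.array([.995,.098]))
P=np.array([onz("wrist",q,.025) for q in [(156,150),(237,147),(241,231),(166,227)]])*1000; print("sq",P,P.mean(0))
P=np.array([onz("wrist",q,.130-.0329+.004) for q in [(287,174),(353,174)]])*1000; m=P.mean(0);print("plate far edge",P,"centre",m-38*np.array([.995,.098]))
E
```

```text
[[ 669.50975688  -84.51077112]
 [ 695.87977749 -335.62006082]] 252.49010547152156
obl far edge [[ 666.81048636 -242.73723184]
 [ 672.94429727 -300.11249717]] 57.70220712452502 centre [ 623.11239181 -276.0308645 ]
sq [[ 647.3020852  -111.27236533]
 [ 655.55274086 -194.66877721]
 [ 574.19821469 -200.94540125]
 [ 567.61128594 -118.88333607]] [ 611.16608167 -156.44246996]
plate far edge [[ 653.76174321 -248.02256552]
 [ 658.198467   -290.22205779]] centre [ 618.17010511 -272.84631165]
```

```bash
python3 -m handwheel '[{"delta_pos":[0.3,2,0.4],"spin":0.02,"fingers":-1},{"delta_pos":[0.3,4,0.4],"spin":0.02,"fingers":-1},{"delta_pos":[0.3,5.5,0.4],"spin":0.02,"fingers":-1},{"delta_pos":[0.3,7,0.4],"spin":0.02,"fingers":-1},{"delta_pos":[0.3,8,0.4],"spin":0.02,"fingers":-1},{"delta_pos":[0.3,8.5,0.4],"spin":0.02,"fingers":-1},{"delta_pos":[0.3,8.7,0.4],"spin":0.02,"fingers":-1},{"delta_pos":[0.3,8.7,0.4],"spin":0.02,"fingers":-1},{"delta_pos":[0.3,8.7,0.4],"spin":0.02,"fingers":-1}]'
```

```text
time_s: 4.5
tcp_pos: [0.6237, -0.2779, 0.0455]
tcp_rot: [0.52, -0.52, 0.479, -0.48]
ft_force: [0.8, -0.5, -2.0]
opening: 0.0269
```

```bash
python3 -m handwheel '[{"delta_pos":[-0.2,0.1,0],"spin":0,"fingers":-1},{"delta_pos":[-0.2,0.2,0],"spin":0,"fingers":-1},{"delta_pos":[-0.2,0.2,0],"spin":0,"fingers":-1}]'
```

```text
time_s: 4.8
tcp_pos: [0.6235, -0.2756, 0.0439]
tcp_rot: [0.52, -0.52, 0.479, -0.48]
ft_force: [-0.9, 1.2, 4.6]
opening: 0.0269
```

Upward force has risen to 4.6 N, so the plate is on the floor. Releasing and rising.

```bash
python3 -m handwheel '[{"delta_pos":[0,0,0],"spin":0,"fingers":0.15},{"delta_pos":[0,0,0],"spin":0,"fingers":0.15},{"delta_pos":[0,0,0],"spin":0,"fingers":0.15},{"delta_pos":[0,-3,0],"spin":0,"fingers":0.15},{"delta_pos":[0,-7,0],"spin":0,"fingers":0.15},{"delta_pos":[0,-10,0],"spin":0,"fingers":0.15},{"delta_pos":[0,-12,0],"spin":0,"fingers":0.15},{"delta_pos":[0,-12,0],"spin":0,"fingers":0.15}]'
python3 - <<'E'
from h import *
go(.6105,.2085,.16,-75)
cv2.imwrite("pics/s3.png",cv2.resize(r.get_image("side")[40:220,200:440,::-1],None,fx=3,fy=3))
E
```

```text
time_s: 5.6
tcp_pos: [0.625, -0.2766, 0.1665]
tcp_rot: [0.521, -0.519, 0.477, -0.482]
ft_force: [0.2, 0.4, 0.5]
opening: 0.05
t 5.6 yaw -85.4 delta cm [-48.47   0.65   2.47] spin -0.181 F [0.2 0.4 0.5] op 0.05
```

View pics/s3.png

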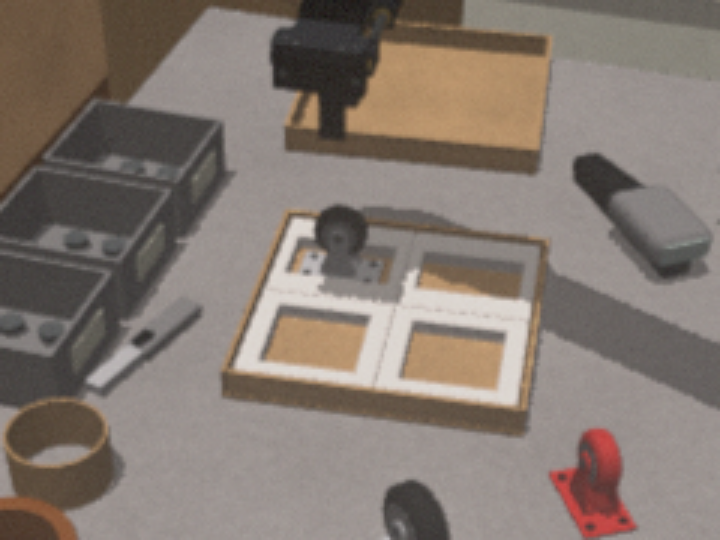

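The fixed caster sits in the far oblong pocket, wheel up. Next is the braked caster at scene (402,227).

```bash
python3 -m handwheel '[{"delta_pos":[-4,0,0.2],"spin":-0.02,"fingers":0.15},{"delta_pos":[-8.5,0,0.4],"spin":-0.04,"fingers":0.15},{"delta_pos":[-13,0,0.6],"spin":-0.06,"fingers":0.15},{"delta_pos":[-17.5,0,0.9],"spin":-0.08,"fingers":0.15},{"delta_pos":[-22,0,1.1],"spin":-0.1,"fingers":0.15},{"delta_pos":[-26.5,0,1.3],"spin":-0.12,"fingers":0.15},{"delta_pos":[-31,0,1.5],"spin":-0.14,"fingers":0.15},{"delta_pos":[-35.5,0,1.8],"spin":-0.16,"fingers":0.15},{"delta_pos":[-40,0,2],"spin":-0.18,"fingers":0.15},{"delta_pos":[-44.5,0.5,2.3],"spin":-0.18,"fingers":0.15},{"delta_pos":[-48.4,0.6,2.5],"spin":-0.18,"fingers":0.15},{"delta_pos":[-48.4,0.6,2.5],"spin":-0.18,"fingers":0.15}]'
python3 -c "
from h import *
go(.6107,.2073,.12,-75.1)"
```

```text
time_s: 6.85
tcp_pos: [0.6052, 0.2178, 0.1537]
tcp_rot: [-0.563, 0.563, -0.43, 0.425]
ft_force: [0.5, 1.9, 0.3]
opening: 0.0502
t 6.85 yaw -74.4 delta cm [1.16 3.37 0.25] spin 0.012 F [0.5 1.9 0.3] op 0.0502
```

```bash
python3 -m handwheel '[{"delta_pos":[0.1,2,0],"spin":0,"fingers":0.15},{"delta_pos":[0.1,4,0],"spin":0,"fingers":0.15},{"delta_pos":[0.1,4,0],"spin":0,"fingers":0.15},{"delta_pos":[0.1,4,0],"spin":0,"fingers":0.15}]'
python3 - <<'E'
from h import *
go(.6107,.2073,.031,-75.1)
cv2.imwrite("pics/w3.png",r.get_image("wrist")[:,:,::-1])
E
```

```text
time_s: 7.25
tcp_pos: [0.6083, 0.2072, 0.1152]
tcp_rot: [-0.56, 0.562, -0.431, 0.43]
ft_force: [0.3, -0.6, 0.4]
opening: 0.0501
t 7.25 yaw -75.1 delta cm [0.05 8.42 0.24] spin 0.0 F [ 0.3 -0.6  0.4] op 0.0501
```

View pics/w3.png

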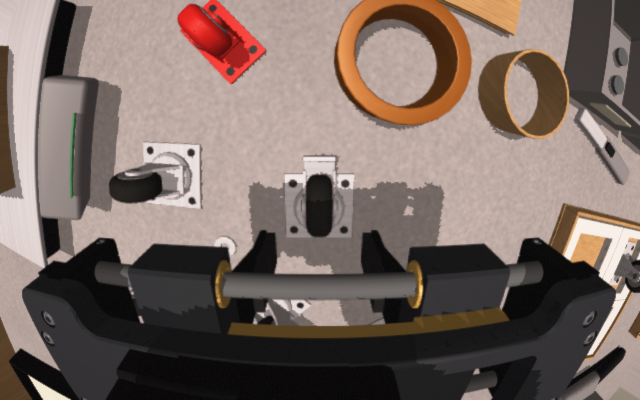

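The pedal (320,160) and wheel (319,205) are centred and square to the jaws; this one is a braked caster. Descending to grip.

```bash
python3 -m handwheel '[{"delta_pos":[0,3,0.2],"spin":0,"fingers":0.15},{"delta_pos":[0,6,0.2],"spin":0,"fingers":0.15},{"delta_pos":[0,8.3,0.2],"spin":0,"fingers":0.15},{"delta_pos":[0,8.3,0.2],"spin":0,"fingers":0.15},{"delta_pos":[0,8.3,0.2],"spin":0,"fingers":-1},{"delta_pos":[0,8.3,0.2],"spin":0,"fingers":-1},{"delta_pos":[0,8.3,0.2],"spin":0,"fingers":-1},{"delta_pos":[0,8.3,0.2],"spin":0,"fingers":-1},{"delta_pos":[0,8.3,0.2],"spin":0,"fingers":-1}]' 35
python3 -m handwheel '[{"delta_pos":[0,-3,0],"spin":0,"fingers":-1},{"delta_pos":[0,-7,0],"spin":0,"fingers":-1},{"delta_pos":[0,-10,0],"spin":0,"fingers":-1},{"delta_pos":[0,-10,0],"spin":0,"fingers":-1}]'
python3 -c "
from h import *
go(.6270,-.1535,.13,-84.2)"
```

```text
time_s: 8.2
tcp_pos: [0.6121, 0.2086, 0.0352]
tcp_rot: [0.561, -0.56, 0.43, -0.431]
ft_force: [-0.4, 0.2, 5.4]
opening: 0.0268
time_s: 8.6
tcp_pos: [0.614, 0.2096, 0.1389]
tcp_rot: [0.564, -0.558, 0.429, -0.432]
ft_force: [1.3, -0.5, -1.7]
opening: 0.0268
t 8.6 yaw -75.1 delta cm [35.42  0.89 -8.1 ] spin 0.16 F [ 1.3 -0.5 -1.7] op 0.0268
```

```bash
python3 -m handwheel '[{"delta_pos":[3,0,-0.7],"spin":0.01,"fingers":-1},{"delta_pos":[6.5,0,-1.5],"spin":0.03,"fingers":-1},{"delta_pos":[10,0,-2.3],"spin":0.05,"fingers":-1},{"delta_pos":[14,0,-3.2],"spin":0.06,"fingers":-1},{"delta_pos":[18,0,-4.1],"spin":0.08,"fingers":-1},{"delta_pos":[22,0,-5],"spin":0.1,"fingers":-1},{"delta_pos":[26,0,-5.9],"spin":0.12,"fingers":-1},{"delta_pos":[30,0,-6.8],"spin":0.14,"fingers":-1},{"delta_pos":[33,0,-7.5],"spin":0.16,"fingers":-1},{"delta_pos":[35.4,0,-8],"spin":0.16,"fingers":-1},{"delta_pos":[35.4,0,-8],"spin":0.16,"fingers":-1},{"delta_pos":[35.4,0,-8],"spin":0.16,"fingers":-1}]'
python3 - <<'E'
from h import *
go(.628,-.1533,.0465,-84.2)
cv2.imwrite("pics/w4.png",r.get_image("wrist")[:,:,::-1])
E
```

```text
time_s: 9.8
tcp_pos: [0.6239, -0.1544, 0.1319]
tcp_rot: [-0.524, 0.525, -0.475, 0.474]
ft_force: [0.4, 0.5, -2.9]
opening: 0.0267
t 9.8 yaw -84.3 delta cm [-0.07  8.54  0.41] spin -0.002 F [ 0.4  0.5 -2.9] op 0.0267
```

View pics/w4.png

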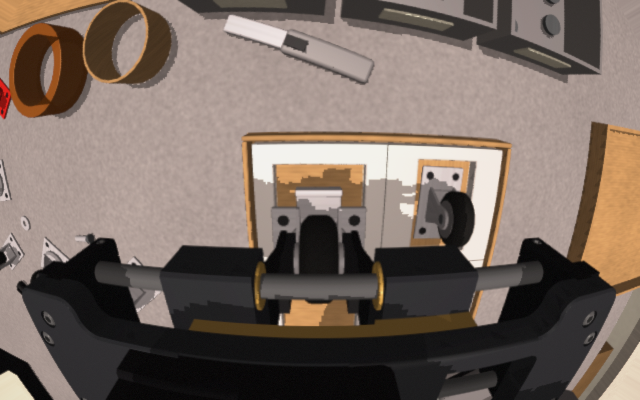

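The braked caster is aligned over the outer square pocket; pocket edge row 165, plate edge row 209. Fixed caster sits fully in its pocket at (445,205).

```bash
python3 - <<'E'
from h import *
P=np.array([onz("wrist",q,.025) for q in [(273,165),(366,165)]])*1000; m=P.mean(0);print(P,"pocket centre",m-41*np.array([.995,.1]))
P=np.array([onz("wrist",q,.1319-.0352+.004) for q in [(272,209),(366,209)]])*1000; m=P.mean(0);print(P,"plate centre",m-32*np.array([.995,.1]))
E
```

```text
[[ 646.72355457 -109.46160039]
 [ 655.17070216 -192.31657058]] pocket centre [ 610.15212836 -154.98908548]
[[ 633.34829845 -120.47137072]
 [ 639.75529908 -183.33044005]] plate centre [ 604.71179877 -155.10090539]
```

```bash
python3 -m handwheel '[{"delta_pos":[0,2,0.4],"spin":0,"fingers":-1},{"delta_pos":[0,4,0.4],"spin":0,"fingers":-1},{"delta_pos":[0,5.5,0.4],"spin":0,"fingers":-1},{"delta_pos":[0,7,0.4],"spin":0,"fingers":-1},{"delta_pos":[0,7.9,0.4],"spin":0,"fingers":-1},{"delta_pos":[0,8.3,0.4],"spin":0,"fingers":-1},{"delta_pos":[0,8.5,0.4],"spin":0,"fingers":-1},{"delta_pos":[0,8.5,0.4],"spin":0,"fingers":-1},{"delta_pos":[0,8.5,0.4],"spin":0,"fingers":-1}]'
```

```text
time_s: 10.75
tcp_pos: [0.6296, -0.154, 0.0494]
tcp_rot: [0.525, -0.524, 0.474, -0.475]
ft_force: [-0.8, 0.5, -2.0]
opening: 0.0269
```

```bash
python3 -m handwheel '[{"delta_pos":[0,0.2,0],"spin":0,"fingers":-1},{"delta_pos":[0,0.3,0],"spin":0,"fingers":-1},{"delta_pos":[0,0.35,0],"spin":0,"fingers":-1},{"delta_pos":[0,0.35,0],"spin":0,"fingers":-1}]'
```

```text
time_s: 11.15
tcp_pos: [0.6293, -0.1539, 0.0462]
tcp_rot: [0.525, -0.524, 0.474, -0.474]
ft_force: [-1.9, 0.1, 5.1]
opening: 0.0266
```

Contact at 5.1 N. Releasing and rising.

```bash
python3 -m handwheel '[{"delta_pos":[0,0,0],"spin":0,"fingers":0.15},{"delta_pos":[0,0,0],"spin":0,"fingers":0.15},{"delta_pos":[0,0,0],"spin":0,"fingers":0.15},{"delta_pos":[0,-3,0],"spin":0,"fingers":0.15},{"delta_pos":[0,-7,0],"spin":0,"fingers":0.15},{"delta_pos":[0,-11,0],"spin":0,"fingers":0.15},{"delta_pos":[0,-14,0],"spin":0,"fingers":0.15},{"delta_pos":[0,-14,0],"spin":0,"fingers":0.15}]'
python3 - <<'E'
from h import *
go(.461,.212,.18,-30)
cv2.imwrite("pics/s4.png",cv2.resize(r.get_image("side")[40:220,200:440,::-1],None,fx=3,fy=3))
E
```

```text
time_s: 11.95
tcp_pos: [0.632, -0.1547, 0.1909]
tcp_rot: [0.526, -0.523, 0.471, -0.477]
ft_force: [1.3, -0.7, 0.9]
opening: 0.05
t 11.95 yaw -84.2 delta cm [-38.2    1.09 -13.33] spin -0.947 F [ 1.3 -0.7  0.9] op 0.05
```

View pics/s4.png

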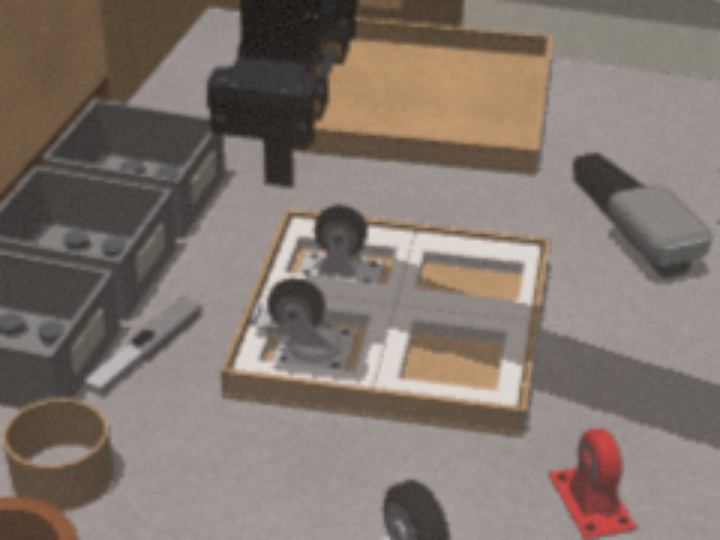

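```bash
python3 -m handwheel '[{"delta_pos":[-3.5,0,-1.2],"spin":-0.08,"fingers":0.15},{"delta_pos":[-7,0,-2.4],"spin":-0.17,"fingers":0.15},{"delta_pos":[-10.5,0,-3.7],"spin":-0.26,"fingers":0.15},{"delta_pos":[-14,0,-4.9],"spin":-0.35,"fingers":0.15},{"delta_pos":[-17.5,0,-6.1],"spin":-0.44,"fingers":0.15},{"delta_pos":[-21,0,-7.3],"spin":-0.53,"fingers":0.15},{"delta_pos":[-24.5,0,-8.5],"spin":-0.62,"fingers":0.15},{"delta_pos":[-28,0,-9.8],"spin":-0.71,"fingers":0.15},{"delta_pos":[-31.5,0,-11],"spin":-0.8,"fingers":0.15},{"delta_pos":[-35,0,-12.2],"spin":-0.88,"fingers":0.15},{"delta_pos":[-37,0,-13],"spin":-0.945,"fingers":0.15},{"delta_pos":[-38.2,1,-13.3],"spin":-0.945,"fingers":0.15}]'
python3 -m handwheel '[{"delta_pos":[0,2,0],"spin":0,"fingers":0.15},{"delta_pos":[0,4,0],"spin":0,"fingers":0.15},{"delta_pos":[0,5.5,0],"spin":0,"fingers":0.15},{"delta_pos":[0,5.5,0],"spin":0,"fingers":0.15},{"delta_pos":[0,5.5,0],"spin":0,"fingers":0.15}]'
python3 - <<'E'
from h import *
go(.461,.2121,.0325,-30)
cv2.imwrite("pics/w5.png",r.get_image("wrist")[:,:,::-1])
E
```

```text
time_s: 13.2
tcp_pos: [0.4576, 0.2147, 0.175]
tcp_rot: [0.683, -0.683, 0.182, -0.183]
ft_force: [0.4, -0.1, -0.1]
opening: 0.0499
time_s: 13.7
tcp_pos: [0.4584, 0.2117, 0.1194]
tcp_rot: [-0.682, 0.683, -0.185, 0.184]
ft_force: [0.3, -0.3, 0.8]
opening: 0.0501
t 13.7 yaw -30.2 delta cm [0.2  8.69 0.16] spin -0.004 F [ 0.3 -0.3  0.8] op 0.0501
```

View pics/w5.png

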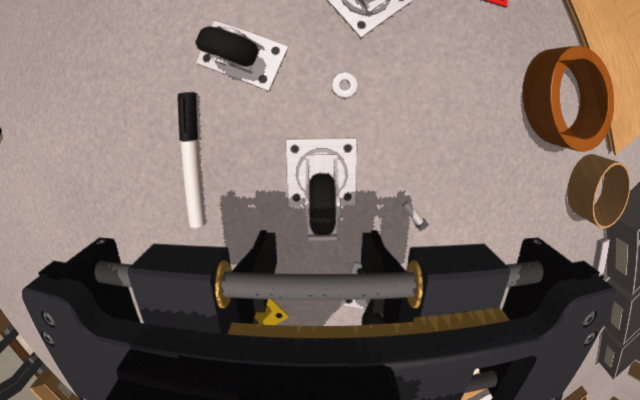

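The wheel (321,205) is centred between the jaws, and a pedal strip shows at (322,238). The tall caster is partly visible at (350,300), clear of the fingers.

```bash
python3 - <<'E'
from h import *
P=np.array([onz("wrist",q,.004) for q in [(286,140),(356,138)]])*1000; m=P.mean(0);d=P[1]-P[0];a=np.arctan2(d[1],d[0]);print(P,np.degrees(a))
x=np.array([np.sin(a),-np.cos(a)]);print("centre",m+32*x,"axle",m+48*x)
P=np.array([onz("wrist",q,.004) for q in [(288,47),(268,90)]])*1000;m=P.mean(0);d=P[1]-P[0];print("fxB",P,np.degrees(np.arctan2(d[1],d[0])),np.linalg.norm(d))
E
```

```text
[[457.64586133 268.47894199]
 [513.44237991 238.18100048]] -28.502302811655376
centre [470.27391003 225.20843734] axle [462.63880473 211.1476704 ]
fxB [[502.47421571 340.4800298 ]
 [467.26731696 315.98936069]] -145.1767024486892 42.887277750889076
```

```bash
python3 -m handwheel '[{"delta_pos":[0.3,3,0.1],"spin":-0.02,"fingers":0.15},{"delta_pos":[0.3,6,0.1],"spin":-0.02,"fingers":0.15},{"delta_pos":[0.3,8.6,0.1],"spin":-0.02,"fingers":0.15},{"delta_pos":[0.3,8.6,0.1],"spin":-0.02,"fingers":0.15},{"delta_pos":[0.3,8.6,0.1],"spin":-0.02,"fingers":-1},{"delta_pos":[0.3,8.6,0.1],"spin":-0.02,"fingers":-1},{"delta_pos":[0.3,8.6,0.1],"spin":-0.02,"fingers":-1},{"delta_pos":[0.3,8.6,0.1],"spin":-0.02,"fingers":-1},{"delta_pos":[0.3,8.6,0.1],"spin":-0.02,"fingers":-1}]' 35
python3 -m handwheel '[{"delta_pos":[0,-3,0],"spin":0,"fingers":-1},{"delta_pos":[0,-7,0],"spin":0,"fingers":-1},{"delta_pos":[0,-11,0],"spin":0,"fingers":-1},{"delta_pos":[0,-14,0],"spin":0,"fingers":-1},{"delta_pos":[0,-14,0],"spin":0,"fingers":-1}]'
python3 -c "
from h import *
go(.4735,-.1673,.175,-84.2)"
```

```text
time_s: 14.65
tcp_pos: [0.4622, 0.2126, 0.0354]
tcp_rot: [0.685, -0.684, 0.176, -0.177]
ft_force: [-0.4, -0.5, 4.8]
opening: 0.0268
time_s: 15.15
tcp_pos: [0.4638, 0.2135, 0.1787]
tcp_rot: [0.687, -0.683, 0.174, -0.179]
ft_force: [1.0, 0.0, -2.6]
opening: 0.0266
t 15.15 yaw -28.9 delta cm [ 19.27   0.37 -32.86] spin 0.965 F [ 1.   0.  -2.6] op 0.0266
```

```bash
python3 -m handwheel '[{"delta_pos":[1.6,0,-2.7],"spin":0.08,"fingers":-1},{"delta_pos":[3.4,0,-5.8],"spin":0.17,"fingers":-1},{"delta_pos":[5.2,0,-8.9],"spin":0.26,"fingers":-1},{"delta_pos":[7,0,-12],"spin":0.35,"fingers":-1},{"delta_pos":[8.8,0,-15],"spin":0.44,"fingers":-1},{"delta_pos":[10.6,0,-18],"spin":0.53,"fingers":-1},{"delta_pos":[12.4,0,-21],"spin":0.62,"fingers":-1},{"delta_pos":[14.2,0,-24],"spin":0.71,"fingers":-1},{"delta_pos":[16,0,-27],"spin":0.8,"fingers":-1},{"delta_pos":[17.6,0,-30],"spin":0.88,"fingers":-1},{"delta_pos":[18.7,0,-32],"spin":0.965,"fingers":-1},{"delta_pos":[19.3,0,-32.9],"spin":0.965,"fingers":-1}]'
python3 -m handwheel '[{"delta_pos":[0,2,0],"spin":0,"fingers":-1},{"delta_pos":[0,4,0],"spin":0,"fingers":-1},{"delta_pos":[0,4,0],"spin":0,"fingers":-1},{"delta_pos":[0,4,0],"spin":0,"fingers":-1}]'
python3 - <<'E'
from h import *
go(.4735,-.1676,.0464,-84.2)
cv2.imwrite("pics/w6.png",r.get_image("wrist")[:,:,::-1])
E
```

```text
time_s: 16.35
tcp_pos: [0.4694, -0.1716, 0.1724]
tcp_rot: [-0.523, 0.524, -0.476, 0.475]
ft_force: [-0.2, 0.3, -1.8]
opening: 0.0267
time_s: 16.75
tcp_pos: [0.4706, -0.1681, 0.1334]
tcp_rot: [-0.525, 0.525, -0.474, 0.473]
ft_force: [0.3, 0.4, -0.9]
opening: 0.0269
t 16.75 yaw -84.1 delta cm [-0.02  8.7   0.29] spin 0.002 F [ 0.3  0.4 -0.9] op 0.0269
```

View pics/w6.png

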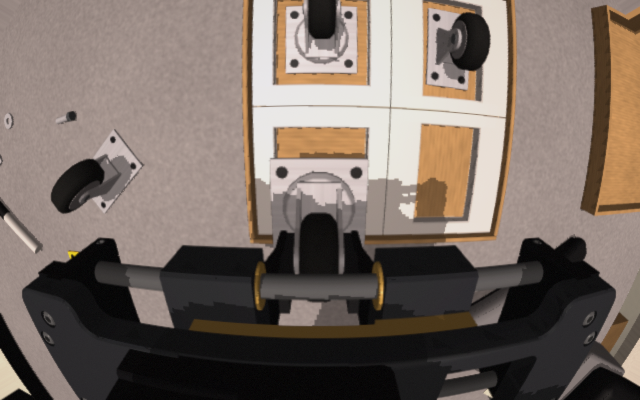

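Braked caster 2 is over the near square pocket; pocket edge row 127, plate edge row 160. Check alignment and the last oblong pocket at (445,172).

```bash
python3 - <<'E'
from h import *
u=np.array([.995,.1])
P=np.array([onz("wrist",q,.025) for q in [(274,127),(368,127)]])*1000; m=P.mean(0);print(P,"pocket centre",m-41*u)
P=np.array([onz("wrist",q,.1334-.0354+.004) for q in [(271,160),(368,160)]])*1000; m=P.mean(0);print(P,"plate centre",m-32*u)
P=np.array([onz("wrist",q,.025) for q in [(420,123),(476,124),(472,221),(413,217)]])*1000;print(P,"obl",P.mean(0))
E
```

```text
[[ 527.79642486 -123.31732575]
 [ 536.35243691 -205.74855127]] pocket centre [ 491.27943088 -168.63293851]
[[ 513.49264705 -133.36159153]
 [ 519.89966639 -195.67136492]] plate centre [ 484.85615672 -167.71647822]
[[ 546.63002589 -253.0874676 ]
 [ 555.32693024 -310.91070289]
 [ 457.6529659  -329.82266541]
 [ 456.51170754 -262.56902385]] obl [ 504.03040739 -289.09746494]
```

```bash
python3 -m handwheel '[{"delta_pos":[0,2,0.5],"spin":0,"fingers":-1},{"delta_pos":[0,4,0.5],"spin":0,"fingers":-1},{"delta_pos":[0,5.5,0.5],"spin":0,"fingers":-1},{"delta_pos":[0,7,0.5],"spin":0,"fingers":-1},{"delta_pos":[0,7.9,0.5],"spin":0,"fingers":-1},{"delta_pos":[0,8.3,0.5],"spin":0,"fingers":-1},{"delta_pos":[0,8.5,0.5],"spin":0,"fingers":-1},{"delta_pos":[0,8.5,0.5],"spin":0,"fingers":-1},{"delta_pos":[0,8.5,0.5],"spin":0,"fingers":-1}]'
```

```text
time_s: 17.7
tcp_pos: [0.4766, -0.1688, 0.0498]
tcp_rot: [0.525, -0.524, 0.474, -0.475]
ft_force: [0.5, 0.6, -2.2]
opening: 0.0267
```

```bash
python3 -m handwheel '[{"delta_pos":[-0.1,0.2,0],"spin":0,"fingers":-1},{"delta_pos":[-0.1,0.3,0],"spin":0,"fingers":-1},{"delta_pos":[-0.1,0.35,0],"spin":0,"fingers":-1},{"delta_pos":[-0.1,0.35,0],"spin":0,"fingers":-1}]'
```

```text
time_s: 18.1
tcp_pos: [0.4761, -0.1675, 0.0464]
tcp_rot: [0.525, -0.524, 0.474, -0.474]
ft_force: [-3.5, 1.3, 6.3]
opening: 0.0265
```

```bash
python3 -m handwheel '[{"delta_pos":[0,0,0],"spin":0,"fingers":0.15},{"delta_pos":[0,0,0],"spin":0,"fingers":0.15},{"delta_pos":[0,0,0],"spin":0,"fingers":0.15},{"delta_pos":[0,-3,0],"spin":0,"fingers":0.15},{"delta_pos":[0,-7,0],"spin":0,"fingers":0.15},{"delta_pos":[0,-11,0],"spin":0,"fingers":0.15},{"delta_pos":[0,-14,0],"spin":0,"fingers":0.15},{"delta_pos":[0,-14,0],"spin":0,"fingers":0.15}]'
python3 - <<'E'
from h import *
go(.4626,.3589,.18,36)
cv2.imwrite("pics/s5.png",cv2.resize(r.get_image("side")[40:220,200:440,::-1],None,fx=3,fy=3))
E
```

```text
time_s: 18.9
tcp_pos: [0.479, -0.1686, 0.1905]
tcp_rot: [0.526, -0.523, 0.471, -0.477]
ft_force: [-0.0, -0.6, 0.5]
opening: 0.0501
t 18.9 yaw -84.2 delta cm [-52.65   1.05   3.67] spin -2.099 F [-0.  -0.6  0.5] op 0.0501
```

View pics/s5.png

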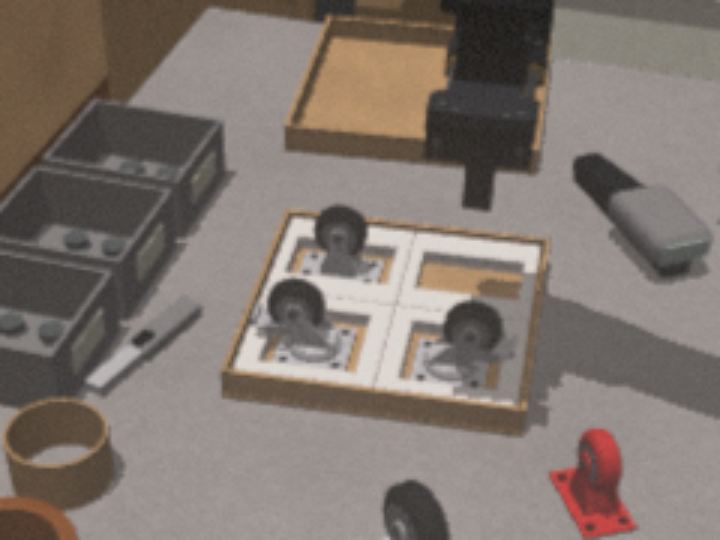

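Three are seated. Last is the small fixed caster at scene (449,176).

```bash
python3 -m handwheel '[{"delta_pos":[-3.5,0,0.2],"spin":-0.13,"fingers":0.15},{"delta_pos":[-7.5,0,0.5],"spin":-0.27,"fingers":0.15},{"delta_pos":[-11.5,0,0.8],"spin":-0.41,"fingers":0.15},{"delta_pos":[-15.5,0,1.1],"spin":-0.55,"fingers":0.15},{"delta_pos":[-19.5,0,1.4],"spin":-0.69,"fingers":0.15},{"delta_pos":[-23.5,0,1.6],"spin":-0.83,"fingers":0.15},{"delta_pos":[-27.5,0,1.9],"spin":-0.97,"fingers":0.15},{"delta_pos":[-31.5,0,2.2],"spin":-1.11,"fingers":0.15},{"delta_pos":[-35,0,2.4],"spin":-1.25,"fingers":0.15},{"delta_pos":[-38.5,0,2.7],"spin":-1.39,"fingers":0.15},{"delta_pos":[-42,0,2.9],"spin":-1.53,"fingers":0.15},{"delta_pos":[-45,0,3.1],"spin":-1.67,"fingers":0.15}]'
python3 -c "
from h import *
go(.4626,.3589,.125,36)"
```

```text
time_s: 20.15
tcp_pos: [0.4602, 0.2848, 0.1836]
tcp_rot: [-0.703, 0.704, 0.072, -0.074]
ft_force: [0.4, 0.5, 0.5]
opening: 0.0499
t 20.15 yaw 11.9 delta cm [1.76 5.86 7.21] spin -0.421 F [0.4 0.5 0.5] op 0.0499
```

```bash
python3 -m handwheel '[{"delta_pos":[0.6,1,2.5],"spin":-0.13,"fingers":0.15},{"delta_pos":[1.2,2.5,5],"spin":-0.27,"fingers":0.15},{"delta_pos":[1.7,4,7],"spin":-0.4,"fingers":0.15},{"delta_pos":[1.7,5.8,7],"spin":-0.42,"fingers":0.15},{"delta_pos":[1.7,5.8,7],"spin":-0.42,"fingers":0.15},{"delta_pos":[1.7,5.8,7],"spin":-0.42,"fingers":0.15}]'
python3 - <<'E'
from h import *
go(.4626,.3589,.033,36)
cv2.imwrite("pics/w7.png",r.get_image("wrist")[:,:,::-1])
E
```

```text
time_s: 20.75
tcp_pos: [0.4637, 0.3542, 0.1262]
tcp_rot: [-0.673, 0.674, 0.214, -0.216]
ft_force: [0.4, 0.7, 0.1]
opening: 0.05
t 20.75 yaw 35.5 delta cm [0.19 9.32 0.45] spin -0.01 F [0.4 0.7 0.1] op 0.05
```

View pics/w7.png

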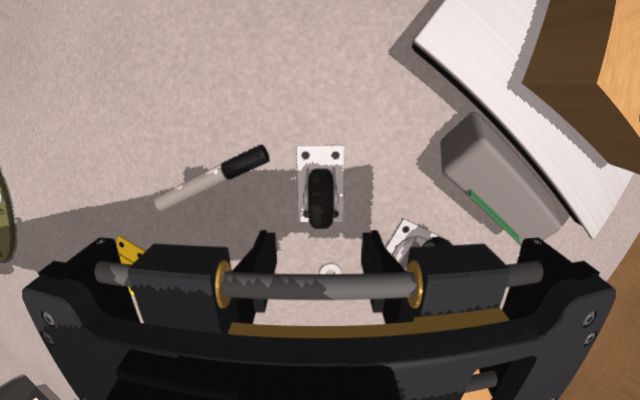

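The small fixed caster (320,190) is square and centred between the jaws. The no-brake swivel at (420,240) is outside the finger path.

```bash
python3 - <<'E'
from h import *
P=np.array([onz("wrist",q,.004) for q in [(297,147),(344,146)]])*1000; m=P.mean(0);d=P[1]-P[0];a=np.arctan2(d[1],d[0]);print(P,np.degrees(a),np.linalg.norm(d))
print("centre",m+38*np.array([np.sin(a),-np.cos(a)]))
E
```

```text
[[424.60073315 375.69225804]
 [459.73326078 401.87096761]] 36.691329468558635 43.813460633047896
centre [464.87214167 358.31070204]
```

```bash
python3 -m handwheel '[{"delta_pos":[0.2,3,0.3],"spin":-0.01,"fingers":0.15},{"delta_pos":[0.2,6,0.3],"spin":-0.01,"fingers":0.15},{"delta_pos":[0.2,9.3,0.3],"spin":-0.01,"fingers":0.15},{"delta_pos":[0.2,9.3,0.3],"spin":-0.01,"fingers":0.15},{"delta_pos":[0.2,9.3,0.3],"spin":-0.01,"fingers":-1},{"delta_pos":[0.2,9.3,0.3],"spin":-0.01,"fingers":-1},{"delta_pos":[0.2,9.3,0.3],"spin":-0.01,"fingers":-1},{"delta_pos":[0.2,9.3,0.3],"spin":-0.01,"fingers":-1},{"delta_pos":[0.2,9.3,0.3],"spin":-0.01,"fingers":-1}]' 35
python3 -m handwheel '[{"delta_pos":[0,-3,0],"spin":0,"fingers":-1},{"delta_pos":[0,-7,0],"spin":0,"fingers":-1},{"delta_pos":[0,-11,0],"spin":0,"fingers":-1},{"delta_pos":[0,-15,0],"spin":0,"fingers":-1},{"delta_pos":[0,-15,0],"spin":0,"fingers":-1}]'
python3 -c "
from h import *
go(.5022,-.2867,.18,-84.2)"
```

```text
time_s: 21.7
tcp_pos: [0.4647, 0.3592, 0.0362]
tcp_rot: [0.672, -0.672, -0.22, 0.218]
ft_force: [-1.4, -2.1, 6.5]
opening: 0.0263
time_s: 22.2
tcp_pos: [0.467, 0.3615, 0.1915]
tcp_rot: [0.674, -0.671, -0.223, 0.215]
ft_force: [0.2, 0.7, -0.6]
opening: 0.0265
t 22.2 yaw 36.1 delta cm [-35.35   1.15 -54.45] spin 2.1 F [ 0.2  0.7 -0.6] op 0.0265
```

```bash
python3 -m handwheel '[{"delta_pos":[-1.6,0,-2.5],"spin":0.1,"fingers":-1},{"delta_pos":[-3.7,0,-5.7],"spin":0.22,"fingers":-1},{"delta_pos":[-5.9,0,-9.1],"spin":0.35,"fingers":-1},{"delta_pos":[-8.1,0,-12.5],"spin":0.48,"fingers":-1},{"delta_pos":[-10.3,0,-15.9],"spin":0.61,"fingers":-1},{"delta_pos":[-12.5,0,-19.3],"spin":0.74,"fingers":-1},{"delta_pos":[-14.7,0,-22.7],"spin":0.87,"fingers":-1},{"delta_pos":[-16.9,0,-26.1],"spin":1.0,"fingers":-1},{"delta_pos":[-19.1,0,-29.5],"spin":1.13,"fingers":-1},{"delta_pos":[-21.3,0,-32.9],"spin":1.26,"fingers":-1},{"delta_pos":[-23.5,0,-36.3],"spin":1.39,"fingers":-1},{"delta_pos":[-25.5,0,-39.3],"spin":1.52,"fingers":-1}]'
python3 -c "
from h import *
go(.5022,-.2867,.14,-84.2)"
```

```text
time_s: 23.4
tcp_pos: [0.4889, -0.1111, 0.1838]
tcp_rot: [-0.637, 0.637, -0.306, 0.306]
ft_force: [1.5, 0.3, -1.1]
opening: 0.0268
t 23.4 yaw -51.4 delta cm [14.54  4.38 -9.93] spin 0.573 F [ 1.5  0.3 -1.1] op 0.0268
```

```bash
python3 -m handwheel '[{"delta_pos":[3,0,-2],"spin":0.12,"fingers":-1},{"delta_pos":[6,0,-4],"spin":0.24,"fingers":-1},{"delta_pos":[9,0,-6],"spin":0.36,"fingers":-1},{"delta_pos":[12,0,-8],"spin":0.48,"fingers":-1},{"delta_pos":[14.2,0,-9.6],"spin":0.57,"fingers":-1},{"delta_pos":[14.2,2,-9.6],"spin":0.57,"fingers":-1},{"delta_pos":[14.2,4,-9.6],"spin":0.57,"fingers":-1},{"delta_pos":[14.2,4,-9.6],"spin":0.57,"fingers":-1},{"delta_pos":[14.2,4,-9.6],"spin":0.57,"fingers":-1}]'
python3 - <<'E'
from h import *
go(.5022,-.2867,.0472,-84.2)
cv2.imwrite("pics/w8.png",r.get_image("wrist")[:,:,::-1])
E
```

```text
time_s: 24.3
tcp_pos: [0.504, -0.2794, 0.1441]
tcp_rot: [-0.527, 0.527, -0.472, 0.471]
ft_force: [0.1, -0.4, -1.5]
opening: 0.0269
t 24.3 yaw -83.6 delta cm [ 0.71  9.69 -0.26] spin 0.01 F [ 0.1 -0.4 -1.5] op 0.0269
```

View pics/w8.png

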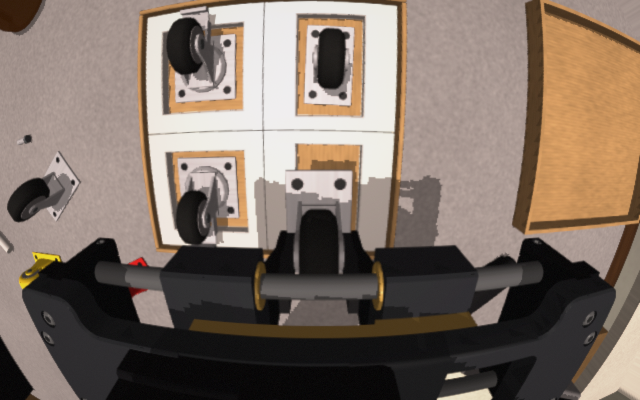

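The last caster is over the near oblong pocket; pocket far edge (297–361,144), plate edge (286–353,170). The other three are seated inside their pockets.

```bash
python3 - <<'E'
from h import *
u=np.array([.995,.1])
P=np.array([onz("wrist",q,.025) for q in [(297,145),(361,144)]])*1000; m=P.mean(0);print(P,"pocket centre",m-47*u)
P=np.array([onz("wrist",q,.1441-.0362+.004) for q in [(286,171),(353,171)]])*1000; m=P.mean(0);print(P,"plate centre",m-38*u)
E
```

```text
[[ 545.1727827  -255.32445087]
 [ 552.8455922  -313.87736342]] pocket centre [ 502.24418745 -289.30090715]
[[ 540.08327079 -254.46361291]
 [ 544.90814386 -297.825971  ]] plate centre [ 504.68570732 -279.94479195]
```

```bash
python3 -m handwheel '[{"delta_pos":[0.8,0,-0.3],"spin":0.01,"fingers":-1},{"delta_pos":[0.8,2,-0.3],"spin":0.01,"fingers":-1},{"delta_pos":[0.8,4,-0.3],"spin":0.01,"fingers":-1},{"delta_pos":[0.8,6,-0.3],"spin":0.01,"fingers":-1},{"delta_pos":[0.8,7.5,-0.3],"spin":0.01,"fingers":-1},{"delta_pos":[0.8,8.6,-0.3],"spin":0.01,"fingers":-1},{"delta_pos":[0.8,9.2,-0.3],"spin":0.01,"fingers":-1},{"delta_pos":[0.8,9.5,-0.3],"spin":0.01,"fingers":-1},{"delta_pos":[0.8,9.5,-0.3],"spin":0.01,"fingers":-1},{"delta_pos":[0.8,9.5,-0.3],"spin":0.01,"fingers":-1}]'
```

```text
time_s: 25.35
tcp_pos: [0.5028, -0.2883, 0.0503]
tcp_rot: [0.525, -0.524, 0.474, -0.475]
ft_force: [0.3, 0.0, -1.0]
opening: 0.0267
```

```bash
python3 -m handwheel '[{"delta_pos":[0,0.2,0],"spin":0,"fingers":-1},{"delta_pos":[0,0.3,0],"spin":0,"fingers":-1},{"delta_pos":[0,0.35,0],"spin":0,"fingers":-1},{"delta_pos":[0,0.35,0],"spin":0,"fingers":-1}]'
```

```text
time_s: 25.75
tcp_pos: [0.5027, -0.2882, 0.0472]
tcp_rot: [0.525, -0.524, 0.474, -0.474]
ft_force: [-2.5, 1.9, 5.6]
opening: 0.0264
```

Floor contact at 5.6 N. Releasing and rising, then a final look.

```bash
python3 -m handwheel '[{"delta_pos":[0,0,0],"spin":0,"fingers":0.15},{"delta_pos":[0,0,0],"spin":0,"fingers":0.15},{"delta_pos":[0,0,0],"spin":0,"fingers":0.15},{"delta_pos":[0,-3,0],"spin":0,"fingers":0.15},{"delta_pos":[0,-7,0],"spin":0,"fingers":0.15},{"delta_pos":[0,-11,0],"spin":0,"fingers":0.15},{"delta_pos":[0,-15,0],"spin":0,"fingers":0.15},{"delta_pos":[-4,-17,-3],"spin":0,"fingers":0.15},{"delta_pos":[-8,-17,-3],"spin":0,"fingers":0.15},{"delta_pos":[-12,-17,-3],"spin":0,"fingers":0.15},{"delta_pos":[-14,-17,-3],"spin":0,"fingers":0.15},{"delta_pos":[-14,-17,-3],"spin":0,"fingers":0.15}]'
python3 - <<'E'
from h import *
cv2.imwrite("pics/f1.png",cv2.resize(r.get_image("side")[90:370,200:440,::-1],None,fx=2.1,fy=2.1,interpolation=cv2.INTER_CUBIC))
cv2.imwrite("pics/f2.png",r.get_image("scene")[:,:,::-1])
cv2.imwrite("pics/f3.png",r.get_image("wrist")[:,:,::-1])
E
```

```text
time_s: 26.95
tcp_pos: [0.4585, -0.1482, 0.2162]
tcp_rot: [0.526, -0.525, 0.473, -0.473]
ft_force: [0.1, -0.0, -0.5]
opening: 0.0498
```

View pics/f1.png

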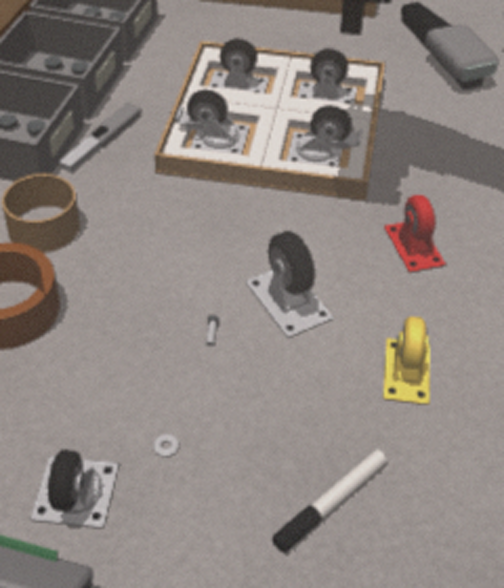

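View pics/f2.png

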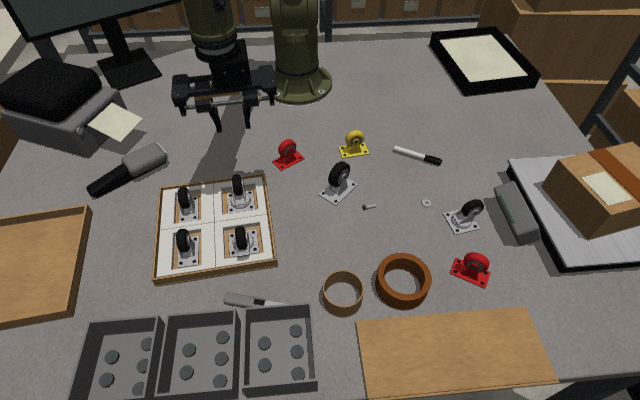

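View pics/f3.png

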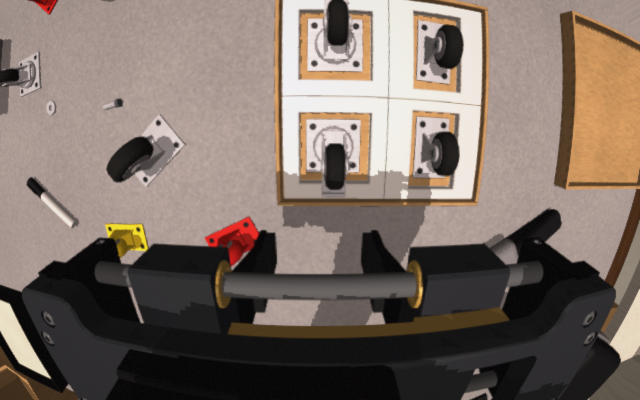

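All four plates lie inside their pockets, with pocket floor visible around each: wrist view (335,43), (437,50), (333,148) and (436,150). The tall caster and the no-pedal swivel haven't moved. Handing in.

```bash
python3 -c "
from cell import r
print(r.sense()['ft_force'], r.job_done())"
```

```text
the job is handed in; nothing more can be done
[-1.07986041 -1.24231331 -0.39776771] None
```

The carton is packed and handed in at about 27 s. Both braked swivel casters are in the square pockets and both small fixed casters are in the oblong ones. Each was lowered until the wrist force showed floor contact (about 5–6 N), then released.

In the last side, scene and wrist pictures all four stand wheel up, with pocket floor visible around their plates. The swivel without a pedal and the tall caster stand where they were. The gripper is empty and clear of everything. I judged the final positions by eye and did not measure them.

No check failed. The different views disagreed by about 2–6 mm on positions, so before each descent I corrected the position from the wrist view.

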